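Lock the weighing frame for transport

ROBOT

A 7-joint arm with a two-finger parallel gripper is mounted at the origin on a cart in front of the work surface, level with it; the furniture and walls round the work are solid. World frame = base frame: x ahead of the robot, y to its left, z up, the work surface at z = 0. Lengths are in m, angles in rad, forces in N, time in s.
With the tool pointing down it reaches from about 0.425 to 0.925 m from the base axis. Payload 6.8 kg.
Tool frame: the origin (TCP) lies on the centre line of the jaws, within the pads' length; the fingertips stand 11 mm ahead of it and the grasp point (between the pads) lies 8 mm behind it; z points along the fingers, y is the direction in which the jaws open and shut (so a half turn about z gives the same grasp; the last joint's range is limited). The gripper opens to 85 mm and grips with 20 to 120 N. Pads are 22 mm wide; open, the fingers measure 114 mm over their backs; the gripper's body (76 mm by 85 mm) begins 54 mm behind the grasp point. The pads swing forward as they close: fully open they stand 13 mm farther back than shut.
Start: joints at [1.026, 0.477, 0.022, 1.555, -0.011, 1.109, -0.083], TCP at [0.286, -0.612, 0.242] pointing down, gripper open.
Joint ranges: [-2.96, 2.96], [-0.34, 2.1], [-1.41, 1.46], [0.24, 2.44], [-1.37, 4.51], [0.17, 1.92], [-2.96, 2.96]. Speed limits (rad/s): [2.39, 2.39, 3.14, 3.14, 3.14, 3.14, 3.14].

INTERFACE

Orientations are given as a rotation vector (axis times angle).
In Python, from bench import r gives the robot as it stands.
- The arm moves only by the tool send_rows, never from a script. Its argument "deltas" is a list of rows, each a list of 7 numbers: the opening, from 0 (shut) to 1 (fully open), then the shift along the tool's x, y, z as a fraction of full scale, then the turn, a rotation vector about the tool's x, y, z as a fraction of full scale. In form: [[hand, x, y, z, ax, ay, az], ...]. A call has 1 to 20 rows; each row is the pose to reach, as a shift and turn from the pose commanded when the call began, along the tool's axes at that moment, turning the shorter way round; what a row does not reach only later rows make up. Full scale, the value 1, is 150 mm for a shift and 180 degrees for a turn. A row lasts 1/12 s, in which the tool goes at most 41.7 mm and 7.16 degrees, less where a joint would pass 70% of its speed; a pose out of reach is approached as far as the arm can. A call with a number of a shift or a turn outside -1 to 1 is refused whole. A call with a gripper value outside its range is refused whole. The fingers move at their own pace and stop on an object; "squeeze" is the grip in N (left out, the last holds). Time passes only in rows, so rows that repeat a pose let the fingers close. It gives the time, the measured TCP pose, the force and the opening at its end, in the units of the state.
- r.get_obs(): the state, without advancing time (a new reading comes with each control period).
- r.grab_frame(name): name is "scene" or "top" or "wrist"; returns a dict with "pixels" (420x560x3 uint8, red, green, blue), "camera_matrix" (3x3 intrinsics, pixels), "rvec" (rotation vector, rad) and "tvec" (3), from world to camera coordinates, as OpenCV has them. Camera axes: x right, y down, z forward; pixel columns grow to the right and rows downward; lengths in m; the calibration is good to about 2 mm. A picture is of the moment at which its call begins. There is no depth.
- r.hand_in(): hands the job in, once; it reports no verdict.
The state is a dict: "clock": time; "joints": joint angles; "qvel": joint speeds; "tau": joint torques, N m; "tcp_pos": TCP position; "orientation": TCP orientation; "contact_force": force on the tool from outside, world axes, zero at the start; "moment": the same for the moment, N m; "grip_width": finger opening in m.
Only numpy, scipy, OpenCV 4.12 (cv2) and the standard library are available. Lean on these libraries where they do the work, as an engineer would, in place of code of your own. Each camera call takes 0.05 s, during which the arm holds its last target. There are 200 camera calls.

TASK

Lock the cross-shaped weighing frame for transport: with your fingertips gently push its four black-headed lock pins down onto their collars (or nearly so), one after another in cross order - first the pin on the arm with the grey junction box, then the one on the opposite arm, then the next one clockwise from the first as seen from above, and last the remaining one. They stay down by themselves; only touch and push, press lightly without hammering, do not push a pin out of turn, and do not lift or shift the frame or disturb the weight and flanged ferrule near it.

Things in the scene. Friction and masses are not known exactly. Their poses are not given: they have to be found in the camera images.
- frame: Loose 1.5 kg aluminium cross on rubber feet; 4 arms 30 mm wide, 176 mm end to end, tops 26 mm above the bench. Origin: centre, at bench height; z up; x along the arm with the grey junction box (34x48 mm, top 38 mm high, 5 to 39 mm from the centre; black cable gland on its +y side). Lock pins 70 mm from the centre at frame +x, -x, -y, +y = pin_1, 2, 3, 4. Any yaw.
- pin_1 (a joint): How far lock pin 1 (on the arm that carries the grey junction box) is pushed down, m: 0 = up (as at the start), 0.012 = head against its collar. The pin slides vertically with about 5 N of friction along the whole way, has no spring, stays where it is left, and meets a hard stop at 0.012.
- pin_1_top (a point): Centre of the flat top of lock pin 1, on the arm that carries the grey junction box: a black round head 22 mm across and 8 mm thick on an 11 mm steel stem. The top is 52 mm above the bench when up, 40 mm when fully down; the steel collar under it (26 mm across) ends 32 mm above the bench.
- pin_2 (a joint): How far lock pin 2 (on the opposite arm (frame -x)) is pushed down, m: 0 = up (as at the start), 0.012 = head against its collar. The pin slides vertically with about 5 N of friction along the whole way, has no spring, stays where it is left, and meets a hard stop at 0.012.
- pin_2_top (a point): Centre of the flat top of lock pin 2, on the opposite arm (frame -x): a black round head 22 mm across and 8 mm thick on an 11 mm steel stem. The top is 52 mm above the bench when up, 40 mm when fully down; the steel collar under it (26 mm across) ends 32 mm above the bench.
- pin_3 (a joint): How far lock pin 3 (next clockwise from pin_1 seen from above (frame -y)) is pushed down, m: 0 = up (as at the start), 0.012 = head against its collar. The pin slides vertically with about 5 N of friction along the whole way, has no spring, stays where it is left, and meets a hard stop at 0.012.
- pin_3_top (a point): Centre of the flat top of lock pin 3, next clockwise from pin_1 seen from above (frame -y): a black round head 22 mm across and 8 mm thick on an 11 mm steel stem. The top is 52 mm above the bench when up, 40 mm when fully down; the steel collar under it (26 mm across) ends 32 mm above the bench.
- pin_4 (a joint): How far lock pin 4 (opposite pin_3 (frame +y)) is pushed down, m: 0 = up (as at the start), 0.012 = head against its collar. The pin slides vertically with about 5 N of friction along the whole way, has no spring, stays where it is left, and meets a hard stop at 0.012.
- pin_4_top (a point): Centre of the flat top of lock pin 4, opposite pin_3 (frame +y): a black round head 22 mm across and 8 mm thick on an 11 mm steel stem. The top is 52 mm above the bench when up, 40 mm when fully down; the steel collar under it (26 mm across) ends 32 mm above the bench.
- weight_500: Bystander: largest knobbed steel test weight, 38 mm diameter, 66 mm tall, loose; origin under its centre.
- ferrule: Bystander: short flanged steel tube, 50 mm diameter, 22 mm tall, loose; origin under its centre.

How it is judged:
By the outcome, as a careful person would: the job done as asked, in the order asked, and still so for the second after the job is handed in, with the robot touching nothing.
It also fails if it takes over 48 s, if anything falls off the work surface, if the arm or the gripper's body presses on something with over 40 N, if the wrist force passes 120 N, or if a joint passes its speed limit or range.

## Working session

There is one attempt and no reset: what is moved stays moved. The work goes in short steps, Python scripts to look and compute and a tool call to move; the robot and the scene stay as the last step left them, time stands still between calls to the robot, and variables do not carry over. Pictures are saved under pics/ and viewed, about 8 in all and at most 12, crops included, and the job is handed in when it is done.

Besides the shell and the picture viewer there is one more tool, called after "Request:" in YAML: its name, and indented under it one key for each argument. send_rows: Moves the arm, as the interface text tells. Shift numbers are shares of 150 mm and turn numbers shares of 180 degrees, none past 1 either way. Its arguments: {"type":"object","properties":{"deltas":{"type":"array","items":{"type":"array","items":{"type":"number"}}},"squeeze":{"type":"number"}},"required":["deltas"]}

```bash
mkdir -p pics; python3 - <<'E'
from bench import r
import cv2,pickle
o=r.get_obs();print({k:o[k] for k in("clock","tcp_pos","orientation","contact_force","grip_width")})
for n in("top","scene"):
    f=r.grab_frame(n);pickle.dump(f,open(n+".pkl","wb"))
    cv2.imwrite(f"pics/{n}0.png",f["pixels"][:,:,::-1]);print(n,f["camera_matrix"],f["rvec"],f["tvec"])
E
```

```text
{'clock': 0.0, 'tcp_pos': array([ 0.28531513, -0.61112361,  0.24131247]), 'orientation': array([-3.06525282e+00, -6.80349276e-01,  8.09262411e-04]), 'contact_force': array([0.10880088, 0.35208291, 0.74900636]), 'grip_width': 0.0855209020561013}
top [[538.29336894   0.         280.64590118]
 [  0.         538.29336894 214.50846315]
 [  0.           0.           1.        ]] [ 2.16677281 -2.17058542  0.13811058] [-0.25345838  0.54223799  1.1454431 ]
scene [[419.35442649   0.         284.96222075]
 [  0.         419.35442649 209.72768048]
 [  0.           0.           1.        ]] [ 0.60109862 -2.74706793  0.98912507] [0.41255462 0.38324491 0.60873478]
```

View pics/top0.png

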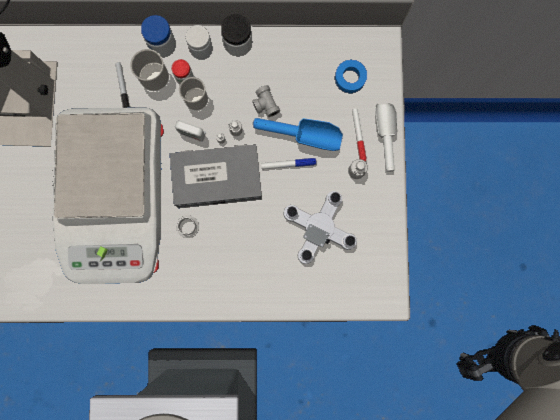

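View pics/scene0.png

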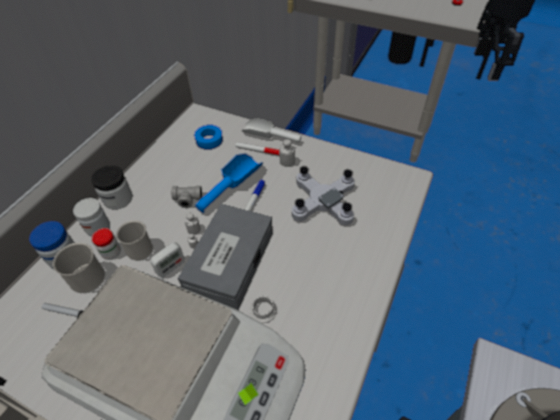

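```bash
cat > h.py <<'E'
import numpy as np,cv2,pickle
def back(f,uv,z):
    R=cv2.Rodrigues(f["rvec"])[0];C=-R.T@f["tvec"]
    p=cv2.undistortPoints(np.array([[uv]],float),f["camera_matrix"],None)[0,0]
    d=R.T@np.array([p[0],p[1],1]);return C+d*(z-C[2])/d[2]
def proj(f,P):
    return cv2.projectPoints(np.array(P,float).reshape(-1,3),f["rvec"],f["tvec"],f["camera_matrix"],None)[0].reshape(-1,2)
E
python3 - <<'E'
from h import *
f=pickle.load(open("top.pkl","rb"))
c=f["pixels"][150:270,270:380,::-1]
cv2.imwrite("pics/topc.png",cv2.resize(c,None,fx=5,fy=5,interpolation=cv2.INTER_CUBIC))
g=f["pixels"].max(2)
for u,v in[(306,256),(335,198),(292,212),(350,241)]:
    w=g[v-8:v+9,u-8:u+9]; m=(w<75).astype('u1')
    n,l,s,ce=cv2.connectedComponentsWithStats(m); k=1+np.argmax(s[1:,4])
    q=ce[k]+[u-8,v-8]; print(q,s[k],back(f,q,.050))
E
```

```text
[306.49295775 254.94366197] [ 4  2 10 10 71] [ 0.45268704 -0.30925605  0.05      ]
[335.05882353 197.02941176] [ 4  3  9  9 68] [ 0.577806   -0.37220002  0.05      ]
[291.85294118 211.27941176] [ 4  3  9 10 68] [ 0.54679028 -0.27838825  0.05      ]
[350.  240.5] [ 4  3  9 10 72] [ 0.48345908 -0.40301185  0.05      ]
```

View pics/topc.png

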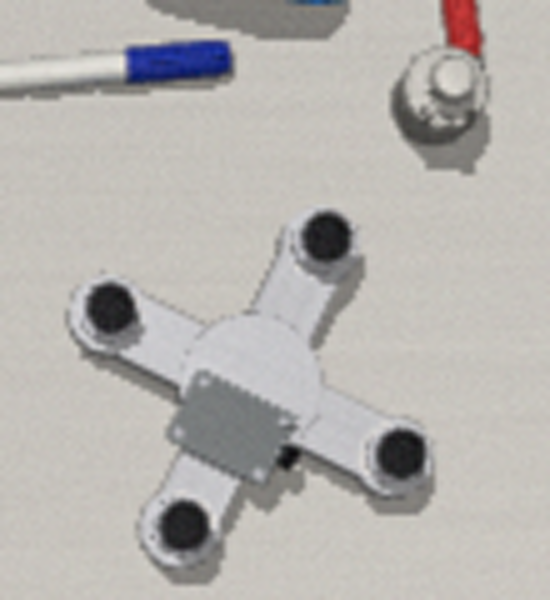

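Request:
send_rows:
  deltas:
    - [0,0.08,-0.06,0,0,0,0]
    - [0,0.24,-0.17,0,0,0,0]
    - [0,0.42,-0.3,0,0,0,0]
    - [0,0.6,-0.43,0,0,0,0]
    - [0,0.76,-0.55,0,0,0,0]
    - [0,0.87,-0.63,0,0,0,0]
    - [0,0.93,-0.675,0,0,0,0]

```text
clock: 0.68
tcp_pos: [0.3715, -0.4566, 0.2422]
orientation: [-3.064, -0.688, -0.001]
contact_force: [0.2, -0.4, -0.3]
grip_width: 0.0006
```

Request:
send_rows:
  deltas:
    - [0,0.08,-0.06,0.05,0,0,0]
    - [0,0.24,-0.17,0.15,0,0,0]
    - [0,0.42,-0.3,0.28,0,0,0]
    - [0,0.6,-0.43,0.4,0,0,0]
    - [0,0.76,-0.55,0.5,0,0,0]
    - [0,0.87,-0.63,0.58,0,0,0]
    - [0,0.93,-0.675,0.6,0,0,0]
    - [0,0.93,-0.675,0.6,0,0,0]
    - [0,0.93,-0.675,0.6,0,0,0]
    - [0,0.93,-0.675,0.6,0,0,0]

```text
clock: 1.52
tcp_pos: [0.4522, -0.3123, 0.1532]
orientation: [3.066, 0.676, 0.001]
contact_force: [-0.2, -1.2, 0.2]
grip_width: 0.0001
```

```bash
cat > st.py <<'E'
from bench import r
from h import *
from scipy.spatial.transform import Rotation as Ro
PINS=np.array([[.4527,-.3093],[.5778,-.3722],[.5468,-.2784],[.4835,-.4030]])
def st(k=None):
    o=r.get_obs();R=Ro.from_rotvec(o["orientation"]).as_matrix()
    print(o["clock"],o["tcp_pos"].round(4),o["contact_force"].round(1),"grip",round(o["grip_width"],4),"z",R[:,2].round(3))
    if k:
        for h in(.085,.041,.029): print("tcp z",h,"delta/150:",(R.T@(np.r_[PINS[k-1],h]-o["tcp_pos"])/.15).round(3))
    return o,R
E
python3 - <<'E'
from st import *
st(1)
f=r.grab_frame("wrist");pickle.dump(f,open("w.pkl","wb"));print(proj(f,np.c_[PINS,[.052]*4]))
cv2.imwrite("pics/w1.png",f["pixels"][:,:,::-1])
E
```

```text
1.5167 [ 0.4522 -0.3123  0.1532] [-0.2 -1.2  0.2] grip 0.0001 z [ 0.001 -0.002 -1.   ]
tcp z 0.085 delta/150: [ 0.012 -0.018  0.455]
tcp z 0.041 delta/150: [ 0.012 -0.018  0.748]
tcp z 0.029 delta/150: [ 0.012 -0.018  0.828]
[[275.47766383 213.20218111]
 [456.34506555  76.44410022]
 [293.96378222  56.29643962]
 [417.56478132 228.661959  ]]
```

View pics/w1.png

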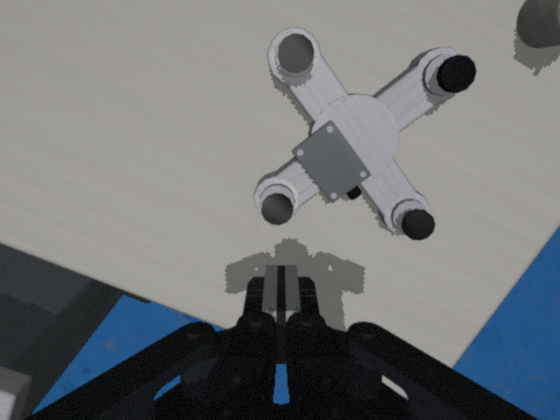

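Request:
send_rows:
  deltas:
    - [0,0.004,-0.004,0.05,0,0,0]
    - [0,0.008,-0.008,0.15,0,0,0]
    - [0,0.012,-0.012,0.28,0,0,0]
    - [0,0.012,-0.012,0.4,0,0,0]
    - [0,0.012,-0.012,0.48,0,0,0]
    - [0,0.012,-0.012,0.53,0,0,0]
    - [0,0.012,-0.012,0.55,0,0,0]
    - [0,0.012,-0.012,0.56,0,0,0]
    - [0,0.012,-0.012,0.56,0,0,0]
    - [0,0.012,-0.012,0.56,0,0,0]

```text
clock: 2.4
tcp_pos: [0.4541, -0.3081, 0.069]
orientation: [3.066, 0.68, 0.002]
contact_force: [0.4, 0.7, 0.7]
grip_width: -0.0
```

Request:
send_rows:
  deltas:
    - [0,0,0,0.01,0,0,0]
    - [0,0,0,0.02,0,0,0]
    - [0,0,0,0.03,0,0,0]
    - [0,0,0,0.04,0,0,0]
    - [0,0,0,0.05,0,0,0]
    - [0,0,0,0.06,0,0,0]
    - [0,0,0,0.065,0,0,0]

```text
clock: 2.98
tcp_pos: [0.4537, -0.3078, 0.0586]
orientation: [3.067, 0.681, 0.0]
contact_force: [-0.8, 0.9, 4.7]
grip_width: 0.0002
```

```bash
python3 - <<'E'
from st import *
st()
f=r.grab_frame("wrist");cv2.imwrite("pics/w2.png",f["pixels"][:,:,::-1]);st()
E
```

```text
2.9833 [ 0.4537 -0.3078  0.0586] [-0.8  0.9  4.7] grip 0.0002 z [ 0. -0. -1.]
3.0333 [ 0.4537 -0.3078  0.0586] [ 0.1 -0.4  4.2] grip -0.0002 z [ 0. -0. -1.]
```

View pics/w2.png

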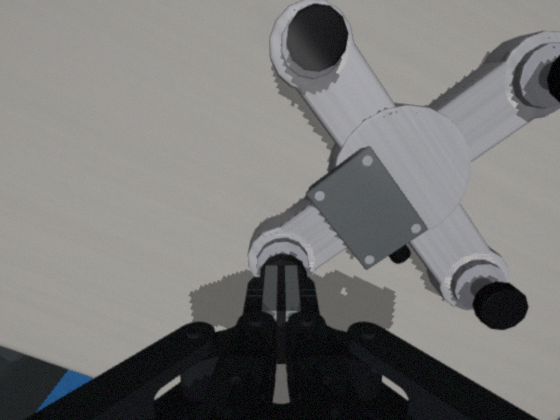

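The wrist view shows the closed fingertips (281, 290) on pin 1's head (about 282, 270), centred sideways; the 4.7 N matches the pin's friction.

Request:
send_rows:
  deltas:
    - [0,0,0,0.007,0,0,0]
    - [0,0,0,0.014,0,0,0]
    - [0,0,0,0.021,0,0,0]
    - [0,0,0,0.028,0,0,0]
    - [0,0,0,0.035,0,0,0]
    - [0,0,0,0.04,0,0,0]
    - [0,0,0,0.043,0,0,0]

```text
clock: 3.62
tcp_pos: [0.4537, -0.3078, 0.052]
orientation: [3.067, 0.681, 0.0]
contact_force: [-1.0, 0.1, 5.1]
grip_width: 0.0001
```

Request:
send_rows:
  deltas:
    - [0,0,0,0.002,0,0,0]
    - [0,0,0,0.004,0,0,0]

```text
clock: 3.78
tcp_pos: [0.4537, -0.3078, 0.0515]
orientation: [3.067, 0.681, 0.0]
contact_force: [0.3, -0.2, 3.8]
grip_width: -0.0002
```

Request:
send_rows:
  deltas:
    - [0,0,0,0.002,0,0,0]
    - [0,0,0,0.004,0,0,0]

```text
clock: 3.95
tcp_pos: [0.4537, -0.3078, 0.0511]
orientation: [3.067, 0.681, 0.0]
contact_force: [-1.7, 0.8, 10.1]
grip_width: 0.0002
```

Request:
send_rows:
  deltas:
    - [0,0,0,0.002,0,0,0]
    - [0,0,0,0.003,0,0,0]

```text
clock: 4.12
tcp_pos: [0.4537, -0.3078, 0.051]
orientation: [3.067, 0.68, 0.0]
contact_force: [-2.8, 1.3, 12.7]
grip_width: 0.0002
```

Request:
send_rows:
  deltas:
    - [0,0,0,-0.04,0,0,0]
    - [0,0,0,-0.15,0,0,0]
    - [0,0,0,-0.26,0,0,0]
    - [0,0.03,0.04,-0.3,0,0,0]
    - [0,0.12,0.15,-0.3,0,0,0]
    - [0,0.24,0.3,-0.3,0,0,0]
    - [0,0.36,0.46,-0.3,0,0,0]
    - [0,0.47,0.6,-0.3,0,0,0]
    - [0,0.55,0.7,-0.3,0,0,0]
    - [0,0.575,0.739,-0.3,0,0,0]
    - [0,0.575,0.739,-0.3,0,0,0]
    - [0,0.575,0.739,-0.26,0,0,0]
    - [0,0.575,0.739,-0.18,0,0,0]
    - [0,0.575,0.739,-0.12,0,0,0]
    - [0,0.575,0.739,-0.1,0,0,0]
    - [0,0.575,0.739,-0.1,0,0,0]
    - [0,0.575,0.739,-0.1,0,0,0]

```text
clock: 5.53
tcp_pos: [0.5782, -0.3715, 0.0651]
orientation: [-3.067, -0.68, 0.001]
contact_force: [-0.3, 0.1, -0.1]
grip_width: 0.0001
```

```bash
python3 - <<'E'
from st import *
st()
f=r.grab_frame("wrist");g=r.grab_frame("top")["pixels"][170:280,270:380]
cv2.imwrite("pics/w3.png",np.hstack([cv2.resize(f["pixels"],(400,300)),cv2.resize(g,(300,300))])[:,:,::-1])
E
```

```text
5.5333 [ 0.5782 -0.3715  0.0651] [-0.3  0.1 -0.1] grip 0.0001 z [-0.001  0.    -1.   ]
```

View pics/w3.png

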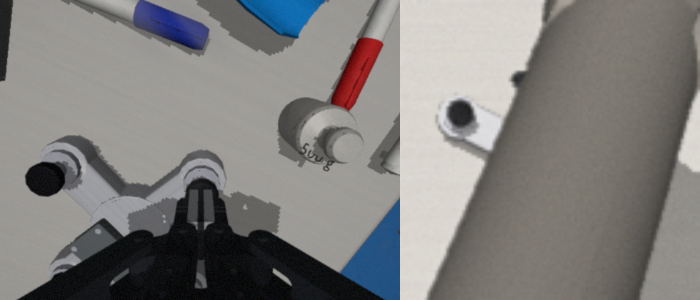

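Fingertips (201, 200) sit just over pin 2's head, with the weight clear at (330, 135).

Request:
send_rows:
  deltas:
    - [0,0,0,0.006,0,0,0]
    - [0,0,0,0.012,0,0,0]
    - [0,0,0,0.018,0,0,0]
    - [0,0,0,0.024,0,0,0]
    - [0,0,0,0.03,0,0,0]
    - [0,0,0,0.037,0,0,0]
    - [0,0,0,0.044,0,0,0]
    - [0,0,0,0.051,0,0,0]
    - [0,0,0,0.058,0,0,0]
    - [0,0,0,0.065,0,0,0]
    - [0,0,0,0.072,0,0,0]
    - [0,0,0,0.078,0,0,0]
    - [0,0,0,0.083,0,0,0]
    - [0,0,0,0.087,0,0,0]

```text
clock: 6.8
tcp_pos: [0.5788, -0.3718, 0.0524]
orientation: [3.067, 0.681, 0.0]
contact_force: [-0.3, 1.0, 4.7]
grip_width: -0.0001
```

Request:
send_rows:
  deltas:
    - [0,0,0,0.002,0,0,0]
    - [0,0,0,0.004,0,0,0]

```text
clock: 6.97
tcp_pos: [0.5788, -0.3717, 0.0518]
orientation: [3.067, 0.681, 0.0]
contact_force: [-0.8, 0.2, 4.7]
grip_width: -0.0001
```

Request:
send_rows:
  deltas:
    - [0,0,0,0.002,0,0,0]
    - [0,0,0,0.004,0,0,0]

```text
clock: 7.13
tcp_pos: [0.5788, -0.3718, 0.0513]
orientation: [3.067, 0.681, 0.0]
contact_force: [-0.1, 0.4, 4.2]
grip_width: 0.0003
```

Request:
send_rows:
  deltas:
    - [0,0,0,0.002,0,0,0]
    - [0,0,0,0.003,0,0,0]

```text
clock: 7.3
tcp_pos: [0.5788, -0.3718, 0.0511]
orientation: [3.067, 0.681, 0.0]
contact_force: [-1.7, 0.8, 8.0]
grip_width: -0.0
```

Request:
send_rows:
  deltas:
    - [0,0,0,-0.04,0,0,0]
    - [0,0,0,-0.15,0,0,0]
    - [0,0,0,-0.26,0,0,0]
    - [0,0,-0.04,-0.3,0,0,0]
    - [0,0.02,-0.14,-0.3,0,0,0]
    - [0,0.03,-0.28,-0.3,0,0,0]
    - [0,0.05,-0.42,-0.3,0,0,0]
    - [0,0.065,-0.55,-0.3,0,0,0]
    - [0,0.076,-0.63,-0.3,0,0,0]
    - [0,0.076,-0.654,-0.3,0,0,0]
    - [0,0.076,-0.654,-0.3,0,0,0]
    - [0,0.076,-0.654,-0.26,0,0,0]
    - [0,0.076,-0.654,-0.18,0,0,0]
    - [0,0.076,-0.654,-0.12,0,0,0]
    - [0,0.076,-0.654,-0.1,0,0,0]
    - [0,0.076,-0.654,-0.1,0,0,0]
    - [0,0.076,-0.654,-0.1,0,0,0]

```text
clock: 8.72
tcp_pos: [0.5472, -0.2782, 0.0651]
orientation: [-3.067, -0.68, 0.001]
contact_force: [-0.5, -0.5, 0.3]
grip_width: 0.0002
```

```bash
python3 - <<'E'
from st import *
st()
f=r.grab_frame("wrist");g=r.grab_frame("top")["pixels"][170:280,270:380]
cv2.imwrite("pics/w4.png",np.hstack([cv2.resize(f["pixels"],(400,300)),cv2.resize(g,(300,300))])[:,:,::-1])
E
```

```text
8.7167 [ 0.5472 -0.2782  0.0651] [-0.5 -0.5  0.3] grip 0.0002 z [-0.001  0.    -1.   ]
```

View pics/w4.png

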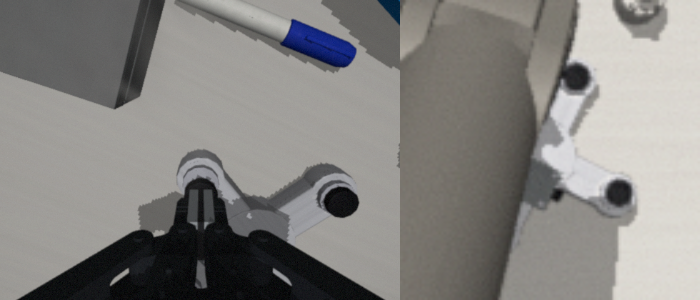

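Fingertips (201, 195) are over pin 3's head/collar (200, 175); pin 2 at right (342, 202) is down close to its collar.

Request:
send_rows:
  deltas:
    - [0,0,0,0.006,0,0,0]
    - [0,0,0,0.012,0,0,0]
    - [0,0,0,0.018,0,0,0]
    - [0,0,0,0.024,0,0,0]
    - [0,0,0,0.03,0,0,0]
    - [0,0,0,0.037,0,0,0]
    - [0,0,0,0.044,0,0,0]
    - [0,0,0,0.051,0,0,0]
    - [0,0,0,0.058,0,0,0]
    - [0,0,0,0.065,0,0,0]
    - [0,0,0,0.072,0,0,0]
    - [0,0,0,0.078,0,0,0]
    - [0,0,0,0.083,0,0,0]
    - [0,0,0,0.088,0,0,0]

```text
clock: 9.98
tcp_pos: [0.5476, -0.278, 0.0525]
orientation: [3.067, 0.681, 0.0]
contact_force: [0.7, 0.4, 4.6]
grip_width: -0.0002
```

Request:
send_rows:
  deltas:
    - [0,0,0,0.002,0,0,0]
    - [0,0,0,0.004,0,0,0]

```text
clock: 10.15
tcp_pos: [0.5476, -0.278, 0.052]
orientation: [3.067, 0.681, 0.0]
contact_force: [-0.4, -0.2, 4.4]
grip_width: -0.0002
```

Request:
send_rows:
  deltas:
    - [0,0,0,0.001,0,0,0]
    - [0,0,0,0.003,0,0,0]

```text
clock: 10.32
tcp_pos: [0.5476, -0.278, 0.0516]
orientation: [3.067, 0.681, 0.0]
contact_force: [0.5, 0.6, 4.5]
grip_width: -0.0001
```

Request:
send_rows:
  deltas:
    - [0,0,0,0.002,0,0,0]
    - [0,0,0,0.004,0,0,0]

```text
clock: 10.48
tcp_pos: [0.5476, -0.278, 0.0511]
orientation: [3.067, 0.681, 0.0]
contact_force: [-1.7, 1.1, 8.7]
grip_width: -0.0002
```

Request:
send_rows:
  deltas:
    - [0,0,0,0.001,0,0,0]
    - [0,0,0,0.002,0,0,0]

```text
clock: 10.65
tcp_pos: [0.5476, -0.278, 0.0511]
orientation: [3.067, 0.68, 0.0]
contact_force: [-1.6, 0.8, 10.3]
grip_width: 0.0001
```

Request:
send_rows:
  deltas:
    - [0,0,0,-0.04,0,0,0]
    - [0,0,0,-0.15,0,0,0]
    - [0,0,0,-0.26,0,0,0]
    - [0,-0.04,0.03,-0.3,0,0,0]
    - [0,-0.15,0.12,-0.3,0,0,0]
    - [0,-0.3,0.24,-0.3,0,0,0]
    - [0,-0.46,0.36,-0.3,0,0,0]
    - [0,-0.6,0.47,-0.3,0,0,0]
    - [0,-0.7,0.55,-0.3,0,0,0]
    - [0,-0.733,0.575,-0.3,0,0,0]
    - [0,-0.733,0.575,-0.3,0,0,0]
    - [0,-0.733,0.575,-0.26,0,0,0]
    - [0,-0.733,0.575,-0.18,0,0,0]
    - [0,-0.733,0.575,-0.12,0,0,0]
    - [0,-0.733,0.575,-0.1,0,0,0]
    - [0,-0.733,0.575,-0.1,0,0,0]
    - [0,-0.733,0.575,-0.1,0,0,0]

```text
clock: 12.07
tcp_pos: [0.4846, -0.4019, 0.0651]
orientation: [-3.066, -0.682, 0.001]
contact_force: [-0.4, -0.2, 0.3]
grip_width: 0.0001
```

```bash
python3 - <<'E'
from st import *
st()
f=r.grab_frame("wrist")
cv2.imwrite("pics/w5.png",f["pixels"][:,:,::-1])
E
```

```text
12.0667 [ 0.4846 -0.4019  0.0651] [-0.4 -0.2  0.3] grip 0.0001 z [-0.001  0.001 -1.   ]
```

View pics/w5.png

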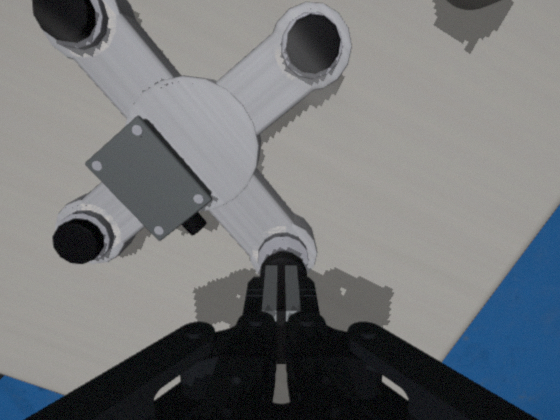

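Fingertips (281, 285) are over pin 4's head (282, 262); pins 1 (78, 241), 2 (314, 43) and 3 (65, 12) look down.

Request:
send_rows:
  deltas:
    - [0,0,0,0.006,0,0,0]
    - [0,0,0,0.012,0,0,0]
    - [0,0,0,0.018,0,0,0]
    - [0,0,0,0.024,0,0,0]
    - [0,0,0,0.03,0,0,0]
    - [0,0,0,0.037,0,0,0]
    - [0,0,0,0.044,0,0,0]
    - [0,0,0,0.051,0,0,0]
    - [0,0,0,0.058,0,0,0]
    - [0,0,0,0.065,0,0,0]
    - [0,0,0,0.072,0,0,0]
    - [0,0,0,0.078,0,0,0]
    - [0,0,0,0.083,0,0,0]
    - [0,0,0,0.088,0,0,0]

```text
clock: 13.28
tcp_pos: [0.4844, -0.4028, 0.0524]
orientation: [3.067, 0.68, 0.0]
contact_force: [0.1, -0.5, 3.6]
grip_width: 0.0002
```

Request:
send_rows:
  deltas:
    - [0,0,0,0.003,0,0,0]
    - [0,0,0,0.006,0,0,0]

```text
clock: 13.45
tcp_pos: [0.4844, -0.4028, 0.0515]
orientation: [3.067, 0.68, 0.0]
contact_force: [-0.7, -0.3, 4.1]
grip_width: -0.0
```

Request:
send_rows:
  deltas:
    - [0,0,0,0.002,0,0,0]
    - [0,0,0,0.003,0,0,0]

```text
clock: 13.62
tcp_pos: [0.4844, -0.4028, 0.0511]
orientation: [3.067, 0.68, 0.0]
contact_force: [-0.9, -0.7, 5.6]
grip_width: -0.0002
```

Request:
send_rows:
  deltas:
    - [0,0,0,0.001,0,0,0]
    - [0,0,0,0.003,0,0,0]

```text
clock: 13.78
tcp_pos: [0.4844, -0.4029, 0.0511]
orientation: [3.067, 0.68, 0.0]
contact_force: [-1.9, 0.2, 10.8]
grip_width: 0.0003
```

Request:
send_rows:
  deltas:
    - [0,0,0,-0.04,0,0,0]
    - [0,0,0,-0.15,0,0,0]
    - [0,0,0,-0.3,0,0,0]
    - [0,-0.1,0,-0.45,0,0,0]
    - [0,-0.25,0,-0.6,0,0,0]
    - [0,-0.4,0.1,-0.75,0,0,0]
    - [0,-0.55,0.25,-0.85,0,0,0]
    - [0,-0.7,0.4,-0.9,0,0,0]
    - [0,-0.8,0.55,-0.9,0,0,0]
    - [0,-0.85,0.65,-0.9,0,0,0]
    - [0,-0.85,0.65,-0.9,0,0,0]
    - [0,-0.85,0.65,-0.9,0,0,0]

```text
clock: 14.78
tcp_pos: [0.4093, -0.5449, 0.1847]
orientation: [-3.066, -0.678, 0.001]
contact_force: [0.5, -0.0, -0.1]
grip_width: 0.0004
```

```bash
python3 - <<'E'
from st import *
st()
a=pickle.load(open("top.pkl","rb"))["pixels"][150:270,270:380];b=r.grab_frame("top")["pixels"][150:270,270:380]
s=r.grab_frame("scene")["pixels"][130:240,270:380]
cv2.imwrite("pics/end.png",np.hstack([cv2.resize(i,(266,290),interpolation=2) for i in(a,b,s)])[:,:,::-1])
E
```

```text
14.7833 [ 0.4093 -0.5449  0.1847] [ 0.5 -0.  -0.1] grip 0.0004 z [-0.001  0.001 -1.   ]
```

View pics/end.png

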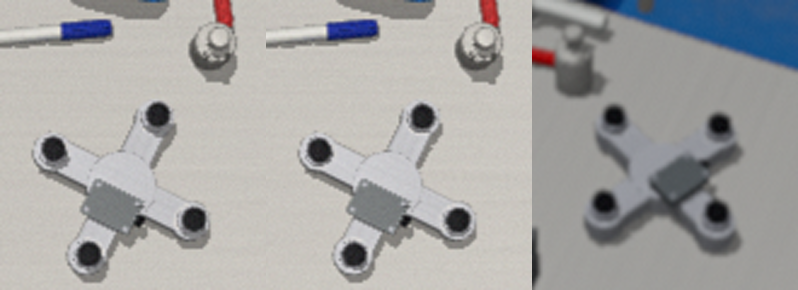

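The before and after views match: the frame and weight are in the same place, and all four heads sit on their collars. The arm is clear.

```bash
python3 -c "
from bench import r
print(r.hand_in())"
```

```text
the job is handed in; nothing more can be done
None
```

I pushed all four lock pins down onto their collars with the closed fingertips, in the order asked: junction-box arm, opposite arm, next clockwise, then the last one. The job is handed in; it reports no verdict.

- **Force:** Readings stayed at about 4–5 N while each pin slid and rose to 8–13 N at its collar. Each pin stopped at the same TCP height, about 0.0511 m, against an expected 0.051 m.
- **Frame and weight:** The final top view shows neither visibly moved from the start.
- **Ferrule:** I did not check the flanged ferrule in the final crop. The arm stayed over the frame and went nowhere else on the bench.
- **Time:** The arm finished clear of everything at about 14.8 s, well under the 48 s limit.

The one small disagreement was between the cameras: the wrist view put the pins about 2.5 mm away from the top-view positions. That is roughly the calibration tolerance, and I shifted the targets by 1 mm to allow for it.

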